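# Take the last bush from the tilt-out bin and load it in the vee block

### The arm

A 6-joint arm with a two-finger parallel gripper is mounted at the origin on the work surface. World frame = base frame: x ahead of the robot, y to its left, z up, the work surface at z = 0. Lengths are in mm, angles in rad, forces in N, time in s.
With the tool pointing down it reaches from about 275 to 875 mm from the base axis. Payload 12.5 kg.
Tool frame: the origin (TCP) lies at the centre of the arm's flange, where the gripper is bolted on; the fingertips stand 173 mm ahead of it and the grasp point (between the pads) lies 155 mm ahead of it; z points along the fingers, y is the direction in which the jaws open and shut (so a half turn about z gives the same grasp; the last joint's range is limited). The gripper opens to 85 mm and grips with 20 to 120 N. Pads are 22 mm wide; open, the fingers measure 114 mm over their backs; the gripper's body (76 mm by 85 mm) begins 54 mm behind the grasp point. The pads swing forward as they close: fully open they stand 13 mm farther back than shut.
Start: joints at [1.018, 0.351, 1.652, -0, 1.139, -0.085], TCP at [247.977, 490.911, 404.69] pointing down, gripper open.
Joint ranges: [-2.75, 2.75], [-0.79, 2.1], [0.01, 2.65], [-1.57, 4.71], [0.07, 3.14], [-2.87, 2.87]. Speed limits (rad/s): [2.22, 2.22, 2.79, 3.14, 3.14, 3.14].

### API

Orientations are given as a unit quaternion [x, y, z, w].
In Python, from cell import env gives the robot as it stands.
- The arm moves only by the shell command python3 -m pendant 'ROWS' [OPENING] [FORCE]. ROWS is JSON, a list of rows, each an object with "translation": the shift along the tool's x, y, z in m, a list of three; "spin": the turn about the tool's z in degrees. In form: [{"translation": [dx, dy, dz], "spin": spin}, ...]. A call has 1 to 12 rows; each row is the pose to reach, as a shift and turn from the pose commanded when the call began, along the tool's axes at that moment; what a row does not reach only later rows make up. A row lasts 1/10 s, in which the tool goes at most 50 mm and 8.59 degrees, less where a joint would pass 70% of its speed; a pose out of reach is approached as far as the arm can. A call with a gripper value outside its range is refused whole. OPENING is the closure in counts, from 0 (fully open) to 255 (shut), set as the call begins (- or left out, the last holds). The fingers move at their own pace and stop on an object; FORCE is the grip in N (left out, the last holds). Time passes only in rows, so rows that repeat a pose let the fingers close. It gives the time, the measured TCP pose, the force and the opening at its end, in the units of the state.
- env.sense(): the state, without advancing time (a new reading comes with each control period).
- env.snapshot(name): name is "scene" or "top" or "wrist"; returns the picture (400x640x3 uint8, red, green, blue); there is no depth.
- env.camera_params(name): a dict with "vfov" (degrees; the focal length in pixels is half the picture's height over the tangent of half this angle, whatever the lens; pixels are square), "cx", "cy" (the principal point, pixels), "R" (3x3) and "t" (3): a world point X has camera coordinates R X + t. Camera axes: x right, y down, z forward; pixel columns grow to the right and rows downward; lengths in mm; the calibration is good to about 2 mm. The wrist camera is an equidistant fisheye: a pixel r from the principal point sees the ray r / f radians off the axis. A picture is of the moment at which its call begins: read the wrist's pose just before it. camera_params takes no time and is no camera call; for the wrist camera it gives the pose at the moment of the call.
- env.job_done(): hands the job in, once; it reports no verdict.
The state is a dict: "t": time; "joint_pos": joint angles; "joint_vel": joint speeds; "tau": joint torques, N m; "tool_pos": TCP position; "orientation": TCP orientation; "wrist_force": force on the tool from outside, world axes, zero at the start; "moment": the same for the moment, N m; "gripper_width": finger opening in mm.
Only numpy, scipy, OpenCV 4.12 (cv2) and the standard library are available. Lean on these libraries where they do the work, as an engineer would, in place of code of your own. Each camera call takes 0.05 s, during which the arm holds its last target.

### The job

Tip the blue tilt-out bin fully forward, onto its stop, and take out the steel bush that lies in it. Lower the bush into the groove of the vee block, lying along the groove and centred on the block; set it down, do not drop it. Leave the empty blue bin tipped out so that it gets refilled, and leave the other bins shut and the other things on the bench where they are.

Things in the scene. Friction and masses are not known exactly. Their poses are not given: they have to be found in the camera images.
- bin_blue (a joint): Tilt of the blue bin, rad: 0 shut (upright), 0.95 tipped fully out on its stop. It turns on a level pivot near its bottom front edge; its top comes forward, towards the robot. Let go below about 0.35 rad it falls shut, beyond about 0.8 it falls open and stays on the stop; in between it may stay. 1 to 3 N at the rim move it.
- mod_blue: White housing of the blue bin, 168 deep (x, front at -84 mm), 190 wide (y), 207 high, origin under its middle, 8 mm above the bench. Three such bins (blue, yellow, green, any order) stand side by side, 192 mm apart, fronts to the robot. The roof starts 58 mm behind the front: from above one can hook the bin's rim from inside (52 mm gap) or pinch it.
- bin_blue_pivot (a point): Middle of the blue bin's pivot line, 34 mm above the bench. Axes tilt with the bin: y along the pivot, x front to back, z up along the front panel. In mm: front panel x -12 to -8, z -12 to 153; bottom x -12 to 113, z -12 to -8; side walls' inner faces y +-87, up to z 150 for the front 44 mm, sloping down to z 28 at the back; back wall x 109 to 113, up to z 28.
- bin_blue_rim (a point): Middle of the rolled rim along the top of the blue bin's front panel: a round bead 10 mm thick and 182 long, 187 mm above the bench when shut. It lies at x -11, z 153 mm in the pivot's axes and has the same axes. The panel below it is 4 mm thick.
- bin_yellow (a joint): Tilt angle of the yellow bin (knurled screws in it), as for the blue one; to be left shut (0).
- bin_green (a joint): Tilt angle of the green bin (angle brackets in it), as for the blue one; to be left shut (0).
- bush: Steel bush, a cylinder 36 mm in diameter, 44 mm long, flat ends, two dark grooves, about 0.28 kg. Origin at its centre, y along its axis. It lies in the blue bin; when the bin is tipped out it rolls into the angle between front panel and bottom and lies there along the pivot line, within 20 mm of the middle of the bin's width, and can be gripped by its two ends.
- fixture: Drilling fixture fixed to the bench: aluminium plate 150 x 105 x 8 mm with a dark steel vee block and, on its +x side, a toggle clamp thrown open (x 46 to 132 mm, up to 85 high, 20 wide, foot 34). Origin on the bench under the middle of the block; y along the groove, z up.
- vee_seat (a point): Where the centre of the seated bush belongs, 55.5 mm above the bench, over the middle of the block; axes as the fixture, y along the groove. The block is 64 mm in x, 28 mm along the groove (the bush stands out 8 mm at both ends), its top 53 mm above the bench. The 90 degree groove is 46 mm wide at the top; its bottom is 30 mm above the bench.
- thumbscrew: Bystander: loose knurled screw standing on its head on the bench, head 34 mm, 58 mm high; origin at its foot.
- driver: Bystander: screwdriver with orange handle lying on the bench.
- arm0: Bystander: polished steel clamp arm, 144 x 24 x 10 mm, lying in the steel tray (200 x 280 x 24 mm) between robot and bins.
- arm1: Bystander: the other clamp arm in the steel tray.
Not all that is in view belongs to the job. Leave any turquoise look-alike of the bush alone. Of the things that look like the fixture, take the one that is farthest to the robot's left at the start.

How it is judged (in metres and radians):
On the way, in this order (a step that is already met when the one before it is completed fails the run):
1. the blue bin is tipped fully out, with the bush still lying in it (value of joint bin_blue above 0.88 rad and distance between bush and bin_blue_pivot below 0.09 m), for 0.2 s.
2. the bush is lowered into the vee groove while still in the gripper (distance between bush and vee_seat below 0.014 m and z of bush in the frame of vee_seat below 0.006 m and contact force between the fingers and bush above 1 N), for 0.04 s.
At the end, for the whole second after the job is handed in: The bush lies at rest in the vee groove, let go: its centre within 4 mm of the seat across the groove and in height and within 8 mm along it, its axis within 0.1 rad of the groove. The blue bin is left tipped out (beyond 0.88 rad), the yellow and green bins shut (below 0.1 rad) (x of bush in the frame of vee_seat between -0.004 and 0.004 m and y of bush in the frame of vee_seat between -0.008 and 0.008 m and z of bush in the frame of vee_seat between -0.004 and 0.004 m and angle between the y axis of bush and the y axis of vee_seat, either way round below 0.1 rad and linear speed of bush below 0.02 m/s and value of joint bin_blue above 0.88 rad and value of joint each of bin_yellow, bin_green below 0.1 rad); the robot touches nothing.
It fails at once if another bin is pulled open (value of joint any of bin_yellow, bin_green above 0.3 rad).
It fails at once if a bystander on the bench is shifted by more than 30 mm (distance of any of thumbscrew, driver, arm0, arm1 from where it was at the start of the episode above 0.03 m).
It also fails if it takes over 58 s, if anything falls off the work surface, if the arm or the gripper's body presses on something with over 40 N, if the wrist force passes 120 N, or if a joint passes its speed limit or range.

## Working session

There is one attempt and no reset: what is moved stays moved. The work goes in short steps, Python scripts to look and compute and a shell command to move; the robot and the scene stay as the last step left them, time stands still between calls to the robot, and variables do not carry over. Pictures are saved under pics/ and viewed, and the job is handed in when it is done.

```bash
ls; mkdir -p pics
python3 - <<'E'
from cell import env
import cv2
for n in ("scene","top","wrist"):
    p=env.camera_params(n); im=env.snapshot(n); cv2.imwrite(f"pics/{n}0.png",im[:,:,::-1])
    print(n,p)
print(env.sense())
E
```

```text
pics
scene {'vfov': 50.53833601787796, 'cx': 319.6314998583542, 'cy': 197.57864022951622, 'R': array([[-0.95977559,  0.28072797, -0.00475643],
       [ 0.26044511,  0.88384738, -0.38856422],
       [-0.10487689, -0.37417325, -0.92140937]]), 't': array([ 521.66675006,   19.22149896, 1301.84916286])}
top {'vfov': 48.5195902122785, 'cx': 314.797320340535, 'cy': 199.32413229234487, 'R': array([[-0.02293855, -0.99973521, -0.00182665],
       [-0.9828234 ,  0.02288511, -0.18312411],
       [ 0.18311742, -0.00240533, -0.98308811]]), 't': array([-102.91949613,  505.47527395, 1408.08107269])}
wrist {'vfov': 65.70646984690485, 'cx': 320.688909876119, 'cy': 193.64310810485043, 'R': array([[ 4.50424672e-01,  8.92814104e-01, -7.68715877e-04],
       [ 8.48466588e-01, -4.27783048e-01,  3.11618536e-01],
       [ 2.77888580e-01, -1.41012907e-01, -9.50206976e-01]]), 't': array([-550.06867741,  -38.99315343,  380.72957717])}
{'t': 0.15, 'joint_pos': array([ 1.01840132e+00,  3.51118905e-01,  1.65222899e+00, -2.13900678e-05,
        1.13908691e+00, -8.46191009e-02]), 'joint_vel': array([ 0.00056072, -0.00207459, -0.00109039,  0.00122867, -0.001359  ,
       -0.00301258]), 'tau': array([ 4.38923544e-04, -5.06260729e+01, -2.91498095e+01, -1.13168837e-04,
        3.43248583e-03, -2.35712889e-05]), 'tool_pos': array([247.93999775, 490.84934025, 404.29678524]), 'orientation': array([ 2.31756984e-01,  9.72773624e-01, -4.02939423e-04, -1.22636318e-04]), 'wrist_force': array([-0.32537116, -0.24031128,  0.74912994]), 'moment': array([-0.00032214,  0.05154126, -0.02019733]), 'gripper_width': 85.25818682063068}
```

View pics/scene0.png

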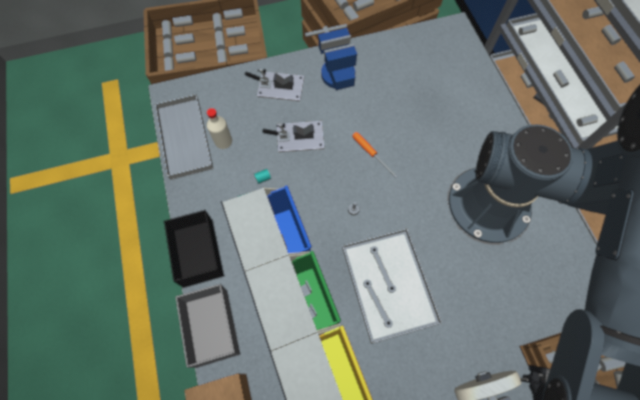

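View pics/top0.png

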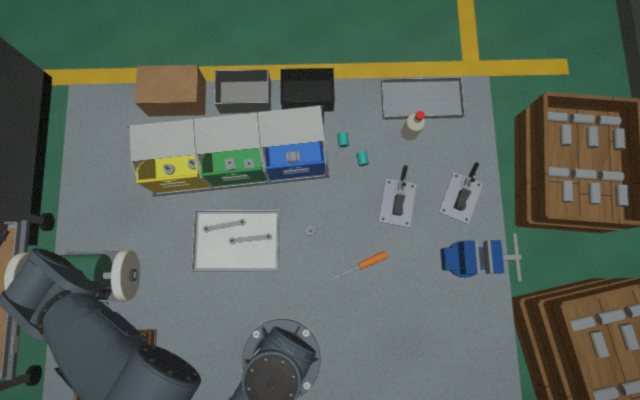

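View pics/wrist0.png

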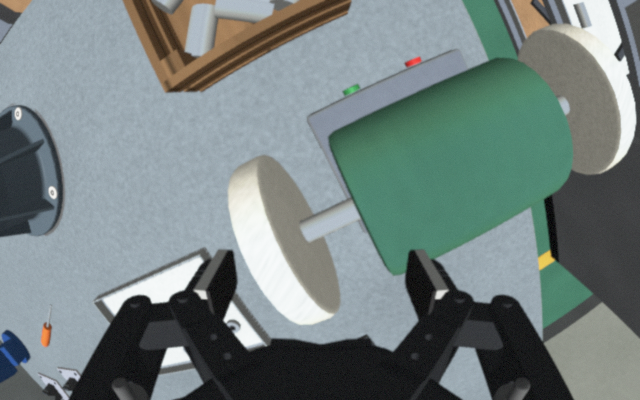

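The top view is oriented with up = +x and left = +y. There are two fixtures: A at top (398,203) and B at top (461,197). A lies farther left (+y), so it is the one meant. The turquoise look-alikes are at (343,139) and (362,158), and the blue bin is at (293,160). Next I enlarge these areas to confirm.

Run:
```python
import cv2,numpy as np
im=cv2.imread("pics/top0.png")
a=cv2.resize(im[95:200,235:335],None,fx=5,fy=5,interpolation=cv2.INTER_CUBIC)
b=cv2.resize(im[155:235,370:420],None,fx=6,fy=6,interpolation=cv2.INTER_CUBIC)
cv2.imwrite("pics/c1.png",a);cv2.imwrite("pics/c2.png",b)
```

```text
(no output)
```

View pics/c1.png

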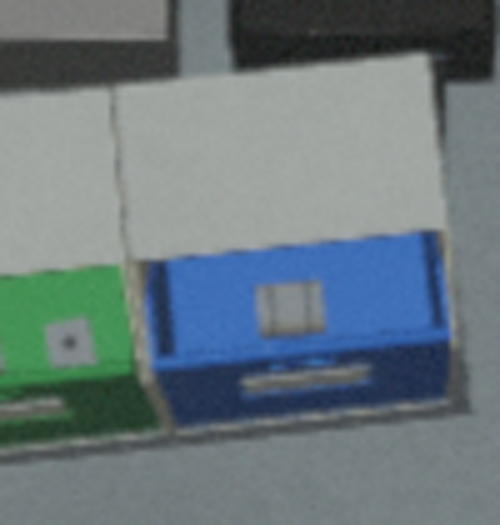

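View pics/c2.png

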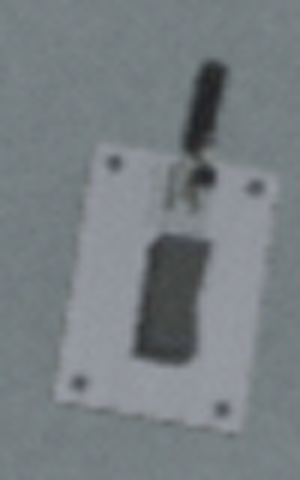

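```bash
cat > h.py <<'E'
import numpy as np, cv2
from cell import env
def ray(P,u,v,fish=False):
    f=200/np.tan(np.radians(P['vfov'])/2)
    d=np.array([(u-P['cx'])/f,(v-P['cy'])/f,1.0])
    if fish:
        r=np.hypot(d[0],d[1]); d=np.array([d[0]/r*np.sin(r),d[1]/r*np.sin(r),np.cos(r)]) if r>0 else np.array([0,0,1.])
    R=np.array(P['R']);t=np.array(P['t'])
    return -R.T@t, R.T@d
def onz(P,u,v,z,fish=False):
    c,d=ray(P,u,v,fish); return c+d*(z-c[2])/d[2]
def proj(P,X,fish=False):
    f=200/np.tan(np.radians(P['vfov'])/2)
    q=np.array(P['R'])@np.asarray(X,float)+np.array(P['t'])
    if fish:
        r=np.hypot(q[0],q[1]);th=np.arctan2(r,q[2]);return np.array([P['cx']+f*th*q[0]/r,P['cy']+f*th*q[1]/r])
    return np.array([P['cx']+f*q[0]/q[2],P['cy']+f*q[1]/q[2]])
E
python3 - <<'E'
from h import *
P=env.camera_params('top')
def S(c,o,s): return [(x/s+o[0],y/s+o[1]) for x,y in c]
def show(n,pts,z):
    w=[onz(P,u,v,z) for u,v in pts]; print(n,[np.round(q[:2],1) for q in w]); 
    for a,b in zip(w,w[1:]+w[:1]): print('   len %.1f ang %.2f'%(np.linalg.norm(b-a),np.degrees(np.arctan2(b[1]-a[1],b[0]-a[0]))))
    print('  mean',np.mean(w,0).round(1))
show('roof',S([(115,88),(430,55),(445,230),(135,262)],(235,95),5),215)
show('rim',S([(160,360),(447,333)],(235,95),5),187)
show('plate',S([(103,145),(278,175),(240,433),(55,402)],(370,155),6),8)
show('block',S([(155,235),(213,238),(195,360),(135,355)],(370,155),6),53)
E
```

```text
roof [array([740.3,  50.2]), array([ 756.8, -139.4]), array([ 646.8, -145.5]), array([631.4,  38.3])]
   len 190.3 ang -85.03
   len 110.2 ang -176.83
   len 184.4 ang 94.79
   len 109.6 ang 6.22
  mean [693.8 -49.1 215. ]
rim [array([578.7,  26.7]), array([ 591.4, -145.7])]
   len 172.9 ang -85.79
   len 172.9 ang 94.21
  mean [585.  -59.5 187. ]
plate [array([ 574. , -361.8]), array([ 554.3, -459.6]), array([ 408.6, -429.1]), array([ 428.3, -327.4])]
   len 99.8 ang -101.37
   len 148.9 ang 168.17
   len 103.5 ang 79.04
   len 149.7 ang -13.28
  mean [ 491.3 -394.5    8. ]
block [array([ 512.7, -379.8]), array([ 510.3, -411.3]), array([ 443.5, -397.5]), array([ 447. , -365.3])]
   len 31.6 ang -94.36
   len 68.3 ang 168.36
   len 32.4 ang 83.84
   len 67.4 ang -12.45
  mean [ 478.4 -388.5   53. ]
```

Roof sides come out at 190 × 110 mm and the plate at about 102 × 149 mm, which matches the given sizes. Module yaw is about 5°, and the fixture x axis is at about −12.5°. I work out the move to above the blue bin's rim next.

```bash
cat >> h.py <<'E'
from scipy.spatial.transform import Rotation as Ro
def tool(): 
    s=env.sense(); return s['tool_pos'],Ro.from_quat(s['orientation']).as_matrix(),s
def shift(target,yang):
    """target TCP world mm, jaw (tool y) direction in deg"""
    p,R,s=tool()
    d=R.T@(np.array(target)-p)
    ya=np.degrees(np.arctan2(R[1,1],R[0,1])); k=(ya-yang+90)%180-90
    print('t',round(s['t'],2),'pos',p.round(1),'jaw ang %.1f'%ya,'q',s['joint_pos'].round(2),'w %.1f'%s['gripper_width'],'F',s['wrist_force'].round(1))
    print('shift mm',d.round(1),'spin %.1f (or half turn %.1f)'%(k,k-180*np.sign(k)))
E
python3 - <<'E'
from h import *
p,R,s=tool(); P=env.camera_params('wrist'); c=-P['R'].T@P['t']; print('cam in tool',R.T@(c-p), 'axis',R.T@P['R'][2])
a=np.radians(4.8); ex=np.array([np.cos(a),np.sin(a),0]); ey=np.array([-np.sin(a),np.cos(a),0])
rim=np.array([585,-59.5,187]); g=rim+ex*(5+25); print(g)
shift([g[0],g[1],430],94.8)
E
```

```text
cam in tool [81.86096457  0.44758266 30.72681045] axis [-3.11681587e-01  3.89827731e-04  9.50186527e-01]
[614.89478578 -56.9896647  187.        ]
t 0.15 pos [247.9 490.8 404.3] jaw ang 63.2 q [ 1.02  0.35  1.65 -0.    1.14 -0.08] w 85.3 F [-0.3 -0.2  0.7]
shift mm [-574.6 -323.6  -25.5] spin -31.6 (or half turn 148.4)
```

```bash
python3 -m pendant '[{"translation":[0,0,-0.03],"spin":0},{"translation":[-0.04,-0.022,-0.03],"spin":-4},{"translation":[-0.08,-0.045,-0.03],"spin":-8},{"translation":[-0.12,-0.068,-0.03],"spin":-12},{"translation":[-0.16,-0.09,-0.03],"spin":-16},{"translation":[-0.2,-0.113,-0.03],"spin":-20},{"translation":[-0.24,-0.135,-0.03],"spin":-24},{"translation":[-0.28,-0.158,-0.03],"spin":-28},{"translation":[-0.32,-0.18,-0.03],"spin":-31.6},{"translation":[-0.36,-0.203,-0.03],"spin":-31.6},{"translation":[-0.4,-0.225,-0.03],"spin":-31.6},{"translation":[-0.44,-0.248,-0.03],"spin":-31.6}]' 0 40; python3 -c "
from h import *
shift([614.9,-57,430],94.8)"
```

```text
t: 1.35
tool_pos: [529.6, 69.3, 434.6]
orientation: [-0.042, 0.999, 0.0, -0.0]
wrist_force: [1.0, 1.3, -0.4]
gripper_width: 85.3
t 1.35 pos [529.6  69.3 434.6] jaw ang 94.8 q [ 0.04  0.29  1.66  0.    1.19 -1.61] w 85.3 F [ 1.   1.3 -0.4]
shift mm [ -74.4 -133.     4.6] spin -0.0 (or half turn 180.0)
```

```bash
python3 -m pendant '[{"translation":[-0.03,-0.05,0],"spin":0},{"translation":[-0.055,-0.09,0],"spin":0},{"translation":[-0.074,-0.133,0.0],"spin":0},{"translation":[-0.074,-0.133,0.0],"spin":0},{"translation":[-0.074,-0.133,0.0],"spin":0}]' 255 40
python3 - <<'E'
from h import *
shift([614.9,-57,430],94.8)
P=env.camera_params('wrist'); cv2.imwrite('pics/w1.png',env.snapshot('wrist')[:,:,::-1]); np.savez('w1.npz',**P)
E
```

```text
t: 1.85
tool_pos: [613.9, -56.1, 433.9]
orientation: [-0.041, 0.999, 0.0, -0.001]
wrist_force: [0.1, 0.2, -0.6]
gripper_width: 12.2
t 1.85 pos [613.9 -56.1 433.9] jaw ang 94.7 q [-0.17  0.45  1.44  0.    1.26 -1.82] w 12.2 F [ 0.1  0.2 -0.6]
shift mm [-1.  -1.   3.9] spin -0.1 (or half turn 179.9)
```

View pics/w1.png

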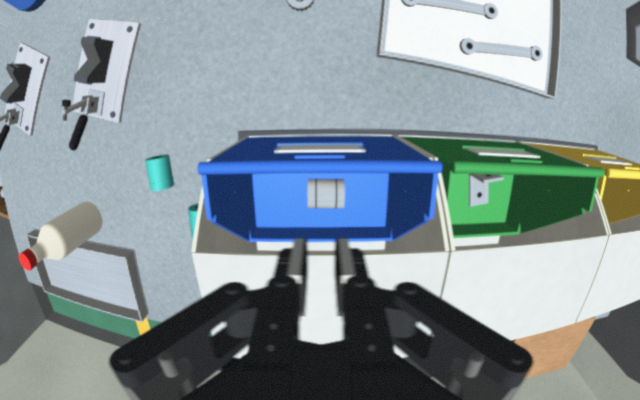

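The wrist view shows the blue rim running from about (202,168) to (438,167), with the bush inside at (326,193) and the roof edge at about row 250. The fixture meant is at (107,72).

Run:
```python
from h import *
P=dict(np.load('w1.npz'))
im=cv2.imread('pics/w1.png')
for (u,v) in [(202,168),(438,168),(320,167)]: print(onz(P,u,v,187,True).round(1))
a=onz(P,202,168,187,True);b=onz(P,438,168,187,True);d=a-b;print(np.linalg.norm(d),np.degrees(np.arctan2(d[1],d[0])),(a+b)/2)
print('roof',onz(P,194,252,215,True).round(1),onz(P,448,252,215,True).round(1))
cv2.imwrite('pics/c3.png',cv2.resize(im[15:155,0:150],None,fx=4,fy=4,interpolation=cv2.INTER_CUBIC))
```

```text
[ 590.2 -146.1  187. ]
[575.6  30.9 187. ]
[583.1 -57.5 187. ]
177.6849523490823 -85.29517096147582 [582.88370848 -57.59530256 187.        ]
roof [ 646.6 -145.3  215. ] [631.3  41.  215. ]
```

View pics/c3.png

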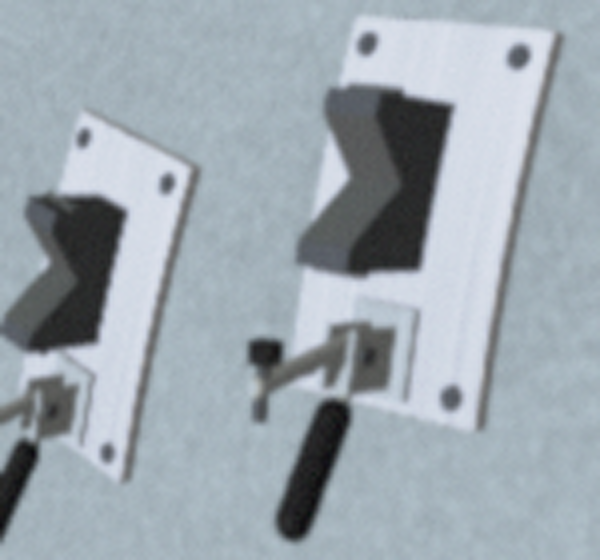

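Rim centre is about (583,−58) and the roof front edge about x 639, which gives a 50 mm gap as described. I lower the closed fingers into it.

```bash
python3 -m pendant '[{"translation":[0.0,0,0.03],"spin":0},{"translation":[0,0,0.06],"spin":0},{"translation":[0,0,0.075],"spin":0},{"translation":[0,0,0.086],"spin":0},{"translation":[0,0,0.086],"spin":0},{"translation":[0.008,0,0.086],"spin":0}]' 255 40 && python3 -m pendant '[{"translation":[0.010,0,0],"spin":0},{"translation":[0.020,0,0.002],"spin":0},{"translation":[0.030,0,0.004],"spin":0},{"translation":[0.040,0,0.006],"spin":0},{"translation":[0.050,0,0.011],"spin":0},{"translation":[0.050,0,0.011],"spin":0}]'
python3 - <<'E'
from h import *
shift([0,0,0],94.8)
cv2.imwrite('pics/s1.png',env.snapshot('scene')[:,:,::-1][150:400,150:450])
E
```

```text
t: 2.5
tool_pos: [606.1, -55.6, 349.7]
orientation: [-0.042, 0.999, -0.0, 0.001]
wrist_force: [-0.8, 0.5, -0.3]
gripper_width: -0.0
t: 3.1
tool_pos: [554.5, -60.1, 337.1]
orientation: [-0.042, 0.999, 0.0, -0.001]
wrist_force: [0.8, -0.3, 0.8]
gripper_width: 0.1
t 3.1 pos [554.5 -60.1 337.1] jaw ang 94.8 q [-0.19  0.44  1.7  -0.    1.   -1.85] w 0.1 F [ 0.8 -0.3  0.8]
shift mm [546.9 106.  338.4] spin -0.0 (or half turn 180.0)
```

View pics/s1.png

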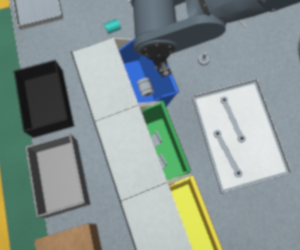

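The bin is tipping with the bush still in it, at about 0.3 rad. I carry on along the arc.

```bash
python3 -m pendant '[{"translation":[0.010,0,0.004],"spin":0},{"translation":[0.020,0,0.010],"spin":0},{"translation":[0.030,0,0.017],"spin":0},{"translation":[0.038,0,0.023],"spin":0},{"translation":[0.046,0,0.030],"spin":0},{"translation":[0.053,0,0.037],"spin":0},{"translation":[0.060,0,0.044],"spin":0},{"translation":[0.066,0,0.050],"spin":0},{"translation":[0.066,0,0.050],"spin":0},{"translation":[0.066,0,0.050],"spin":0}]'
python3 - <<'E'
from h import *
shift([0,0,0],94.8)
cv2.imwrite('pics/w2.png',env.snapshot('wrist')[:,:,::-1])
E
```

```text
t: 4.15
tool_pos: [490.3, -65.6, 287.7]
orientation: [-0.042, 0.999, -0.0, 0.0]
wrist_force: [-0.1, 0.2, -0.2]
gripper_width: -0.2
t 4.15 pos [490.3 -65.6 287.7] jaw ang 94.8 q [-0.23  0.42  1.9  -0.    0.83 -1.88] w -0.2 F [-0.1  0.2 -0.2]
shift mm [483.1 106.4 287.7] spin -0.0 (or half turn 180.0)
```

View pics/w2.png

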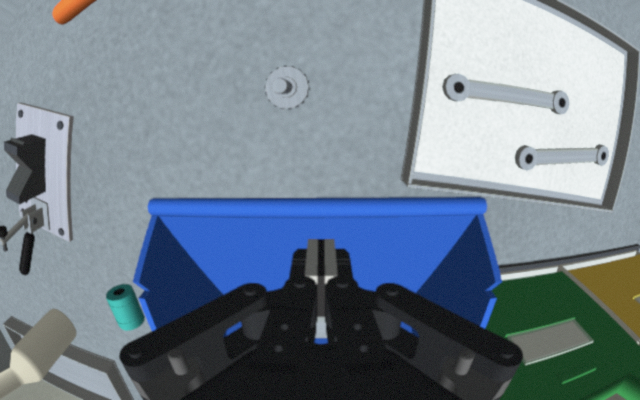

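```bash
python3 -m pendant '[{"translation":[0,0,-0.04],"spin":0},{"translation":[0,0,-0.08],"spin":0},{"translation":[-0.02,0,-0.12],"spin":0},{"translation":[-0.06,0,-0.13],"spin":0},{"translation":[-0.06,0,-0.13],"spin":0},{"translation":[-0.06,0,-0.13],"spin":0}]' 0
python3 - <<'E'
from h import *
shift([0,0,0],94.8)
P=env.camera_params('wrist'); cv2.imwrite('pics/w3.png',env.snapshot('wrist')[:,:,::-1]); np.savez('w3.npz',**P)
im=env.snapshot('top')[:,:,::-1];cv2.imwrite('pics/t3.png',im); cv2.imwrite('pics/t3c.png',cv2.resize(im[95:225,235:345],None,fx=4,fy=4,interpolation=cv2.INTER_CUBIC))
E
```

```text
t: 4.8
tool_pos: [550.2, -60.4, 417.6]
orientation: [-0.042, 0.999, -0.0, -0.0]
wrist_force: [-0.4, 0.1, 0.3]
gripper_width: 84.6
t 4.8 pos [550.2 -60.4 417.6] jaw ang 94.8 q [-0.19  0.34  1.63 -0.    1.17 -1.85] w 84.6 F [-0.4  0.1  0.3]
shift mm [543.1 106.5 417.6] spin 0.0 (or half turn -180.0)
```

View pics/w3.png

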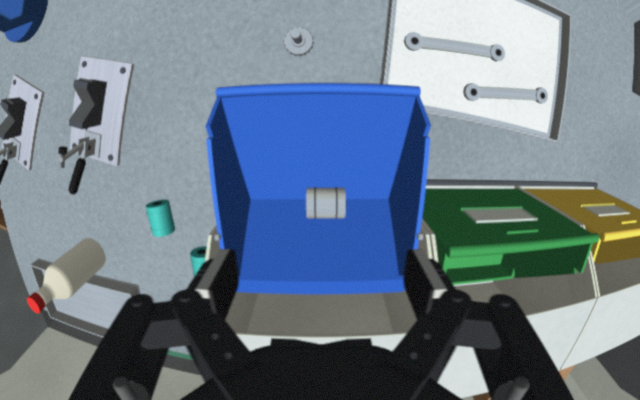

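View pics/t3c.png

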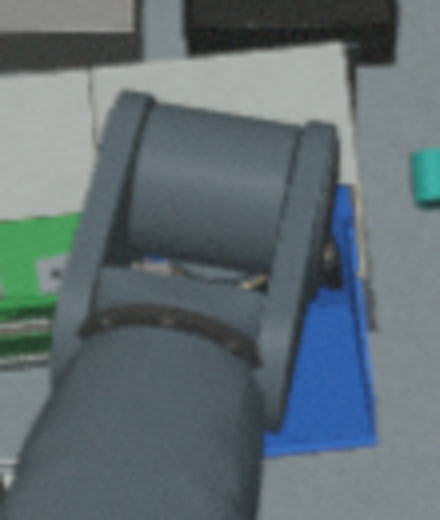

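The bin is tipped out, with the rim at row 91 from column 218 to 420. The bush lies in the angle at (326,203), its ends at columns 306 and 346.

Run:
```python
from h import *
P=dict(np.load('w3.npz'))
im=cv2.imread('pics/w3.png')
a=onz(P,217,91,114,True);b=onz(P,421,91,114,True);print('rim',a.round(1),b.round(1),np.linalg.norm(a-b),((a+b)/2).round(1))
# bush mask: grey bright in the blue area
hsv=cv2.cvtColor(im,cv2.COLOR_BGR2HSV); m=((hsv[...,1]<90)&(hsv[...,2]>80)).astype(np.uint8); m[:170]=0;m[235:]=0;m[:,:270]=0;m[:,380:]=0
m=cv2.morphologyEx(m,cv2.MORPH_CLOSE,np.ones((5,5)))
c=max(cv2.findContours(m,cv2.RETR_EXTERNAL,cv2.CHAIN_APPROX_NONE)[0],key=cv2.contourArea); print(cv2.boundingRect(c),cv2.minAreaRect(c),cv2.contourArea(c))
(u,v)=cv2.minAreaRect(c)[0]
C=onz(P,u,v,48,True);print('bush ctr',C.round(1))
x,y,w,h=cv2.boundingRect(c)
e1=onz(P,x,v,60,True);e2=onz(P,x+w,v,60,True);print('ends',e1.round(1),e2.round(1),np.linalg.norm(e1-e2))
cv2.imwrite('pics/c4.png',cv2.resize(im[160:250,260:390],None,fx=5,fy=5,interpolation=cv2.INTER_CUBIC))
```

```text
rim [ 469.5 -159.1  114. ] [454.3  23.  114. ] 182.77244422515471 [461.9 -68.  114. ]
(306, 188, 40, 30) ((325.5, 202.5), (29.0, 39.0), 90.0) 1115.5
bush ctr [590.1 -49.9  48. ]
ends [587.7 -72.2  60. ] [583.9 -27.5  60. ] 44.93907152764454
```

View pics/c4.png

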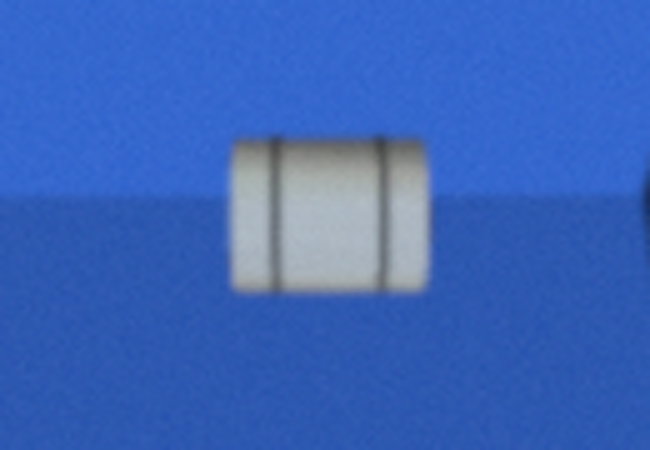

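Run:
```python
from h import *
shift([587,-50.2,209],95)
```

```text
t 4.9 pos [549.4 -60.5 417.1] jaw ang 94.8 q [-0.19  0.34  1.63 -0.    1.17 -1.85] w 85.2 F [ 0.4 -0.4  0.5]
shift mm [-38.6   7.  208. ] spin -0.2 (or half turn 179.8)
```

```bash
python3 -m pendant '[{"translation":[-0.02,0.004,0.02],"spin":0},{"translation":[-0.0386,0.007,0.05],"spin":0},{"translation":[-0.0386,0.007,0.09],"spin":0},{"translation":[-0.0386,0.007,0.12],"spin":0},{"translation":[-0.0386,0.007,0.145],"spin":0},{"translation":[-0.0386,0.007,0.165],"spin":0},{"translation":[-0.0386,0.007,0.18],"spin":0},{"translation":[-0.0386,0.007,0.18],"spin":0},{"translation":[-0.0386,0.007,0.18],"spin":0}]' 0
python3 - <<'E'
from h import *
shift([587,-50.2,209],95)
P=env.camera_params('wrist'); cv2.imwrite('pics/w4.png',env.snapshot('wrist')[:,:,::-1])
E
```

```text
t: 5.8
tool_pos: [587.9, -50.4, 238.2]
orientation: [-0.042, 0.999, -0.0, 0.0]
wrist_force: [0.7, -0.3, -0.2]
gripper_width: 85.4
t 5.8 pos [587.9 -50.4 238.2] jaw ang 94.8 q [-0.16  0.63  1.67 -0.    0.84 -1.82] w 85.4 F [ 0.7 -0.3 -0.2]
shift mm [ 0.8  0.3 29.2] spin -0.2 (or half turn 179.8)
```

View pics/w4.png

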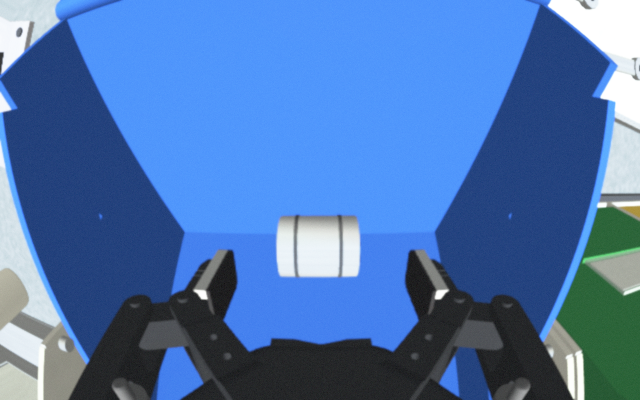

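The bush is centred between the pads, at (318,246). I descend and close on it.

```bash
python3 -m pendant '[{"translation":[0.0,0,0.012],"spin":0},{"translation":[0,0,0.022],"spin":0},{"translation":[0,0,0.029],"spin":0},{"translation":[0,0,0.029],"spin":0},{"translation":[0,0,0.029],"spin":0}]' 0 && python3 -m pendant '[{"translation":[0,0,0],"spin":0},{"translation":[0,0,0],"spin":0},{"translation":[0,0,0],"spin":0},{"translation":[0,0,0],"spin":0},{"translation":[0,0,0],"spin":0},{"translation":[0,0,0],"spin":0},{"translation":[0,0,0],"spin":0}]' 255 60
python3 - <<'E'
from h import *
shift([587,-50.2,209],95)
cv2.imwrite('pics/w5.png',env.snapshot('wrist')[:,:,::-1])
E
```

```text
t: 6.35
tool_pos: [587.9, -50.3, 208.5]
orientation: [-0.042, 0.999, 0.0, -0.0]
wrist_force: [-0.0, 0.2, 0.9]
gripper_width: 85.6
t: 7.05
tool_pos: [588.0, -50.4, 209.3]
orientation: [-0.042, 0.999, -0.0, 0.0]
wrist_force: [-1.0, -0.4, 6.3]
gripper_width: 42.9
t 7.05 pos [588.  -50.4 209.3] jaw ang 94.8 q [-0.16  0.68  1.67 -0.    0.79 -1.82] w 42.9 F [-1.  -0.4  6.3]
shift mm [1.  0.3 0.3] spin -0.2 (or half turn 179.8)
```

View pics/w5.png

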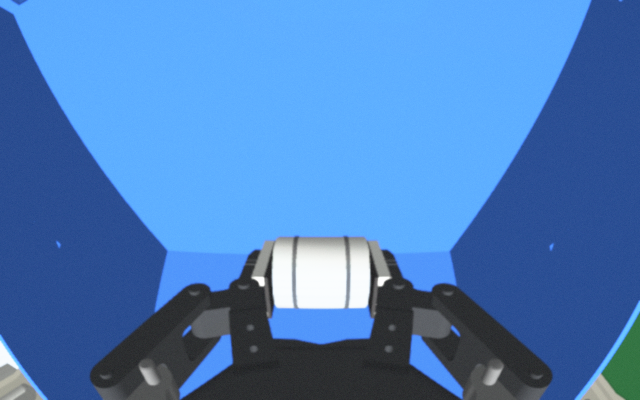

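Gripped: width 42.9 mm, bush between the pads. I lift it straight up and check that the bin stays out.

```bash
python3 -m pendant '[{"translation":[0.0,0,-0.01],"spin":0},{"translation":[0,0,-0.025],"spin":0},{"translation":[0,0,-0.05],"spin":0},{"translation":[0,0,-0.08],"spin":0},{"translation":[0,0,-0.11],"spin":0},{"translation":[0,0,-0.14],"spin":0},{"translation":[0,0,-0.17],"spin":0},{"translation":[0,0,-0.17],"spin":0},{"translation":[0,0,-0.17],"spin":0}]'
python3 - <<'E'
from h import *
shift([450,-383,379],77.5)
P=env.camera_params('wrist'); cv2.imwrite('pics/w6.png',env.snapshot('wrist')[:,:,::-1]);np.savez('w6.npz',**P)
E
```

```text
t: 8.0
tool_pos: [587.5, -50.2, 379.3]
orientation: [-0.042, 0.999, -0.0, 0.0]
wrist_force: [0.5, -0.0, -3.5]
gripper_width: 42.6
t 8.0 pos [587.5 -50.2 379.3] jaw ang 94.8 q [-0.16  0.45  1.57  0.    1.12 -1.82] w 42.6 F [ 0.5 -0.  -3.5]
shift mm [ 1.649e+02 -3.201e+02  2.000e-01] spin 17.3 (or half turn -162.7)
```

View pics/w6.png

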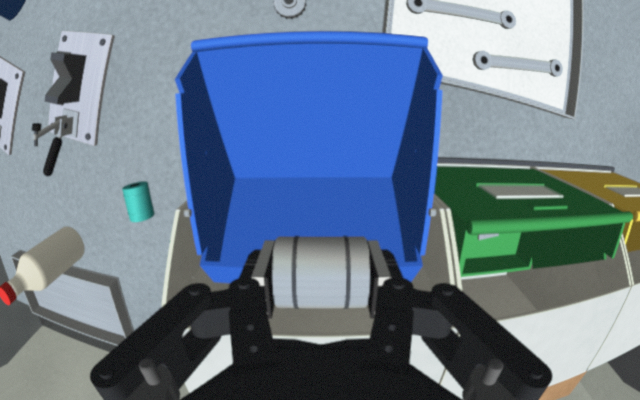

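The bush is held at (321,272) and the bin stays out. I move to above the fixture.

```bash
python3 -m pendant '[{"translation":[0.01,-0.02,0],"spin":1.5},{"translation":[0.025,-0.05,0],"spin":3},{"translation":[0.044,-0.085,0],"spin":5},{"translation":[0.063,-0.12,0],"spin":7},{"translation":[0.082,-0.16,0],"spin":9},{"translation":[0.102,-0.2,0],"spin":11},{"translation":[0.122,-0.24,0],"spin":13},{"translation":[0.142,-0.275,0],"spin":15},{"translation":[0.155,-0.3,0],"spin":16.3},{"translation":[0.165,-0.32,0],"spin":17.3},{"translation":[0.165,-0.32,0],"spin":17.3},{"translation":[0.165,-0.32,0],"spin":17.3}]'
python3 - <<'E'
from h import *
shift([450,-383,379],77.5)
P=env.camera_params('wrist'); cv2.imwrite('pics/w7.png',env.snapshot('wrist')[:,:,::-1]);np.savez('w7.npz',**P)
E
```

```text
t: 9.25
tool_pos: [449.9, -382.9, 377.4]
orientation: [0.109, 0.994, 0.001, -0.001]
wrist_force: [0.2, 0.0, -2.9]
gripper_width: 43.3
t 9.25 pos [ 449.9 -382.9  377.4] jaw ang 77.5 q [-0.78  0.45  1.57  0.    1.12 -2.14] w 43.3 F [ 0.2  0.  -2.9]
shift mm [-0.1 -0.  -1.6] spin -0.0 (or half turn 180.0)
```

View pics/w7.png

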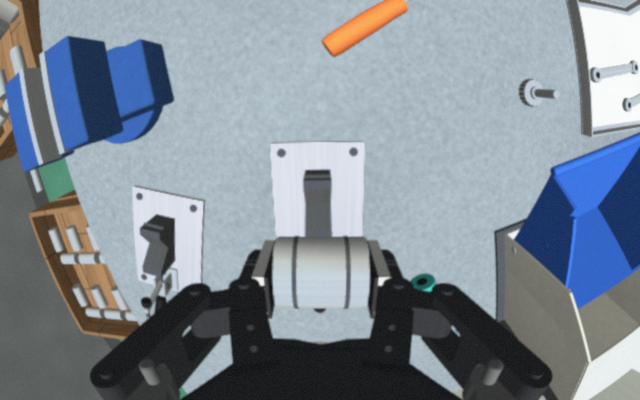

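```bash
python3 -m pendant '[{"translation":[-0.03,0,0],"spin":0},{"translation":[-0.06,0,0],"spin":0},{"translation":[-0.09,0,0],"spin":0},{"translation":[-0.1,0,0],"spin":0},{"translation":[-0.1,0,0],"spin":0},{"translation":[-0.1,0,0],"spin":0}]'
python3 - <<'E'
from h import *
shift([450,-383,379],77.5)
P=env.camera_params('wrist'); im=env.snapshot('wrist')[:,:,::-1]; cv2.imwrite('pics/w8.png',im);np.savez('w8.npz',**P)
cv2.imwrite('pics/w8c.png',cv2.resize(im[60:240,235:395],None,fx=3.3,fy=3.3,interpolation=cv2.INTER_CUBIC))
E
```

```text
t: 9.9
tool_pos: [547.5, -404.0, 378.2]
orientation: [0.109, 0.994, 0.0, -0.001]
wrist_force: [-0.3, 0.3, -2.8]
gripper_width: 42.8
t 9.9 pos [ 547.5 -404.   378.2] jaw ang 77.5 q [-0.7   0.61  1.3  -0.    1.23 -2.06] w 42.8 F [-0.3  0.3 -2.8]
shift mm [99.7 -0.5 -0.7] spin 0.0 (or half turn -180.0)
```

View pics/w8.png

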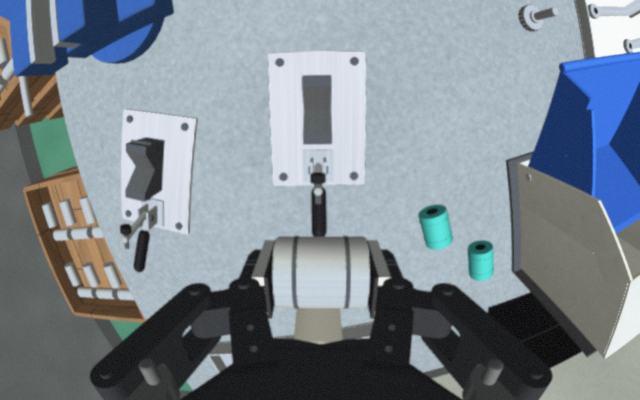

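View pics/w8c.png

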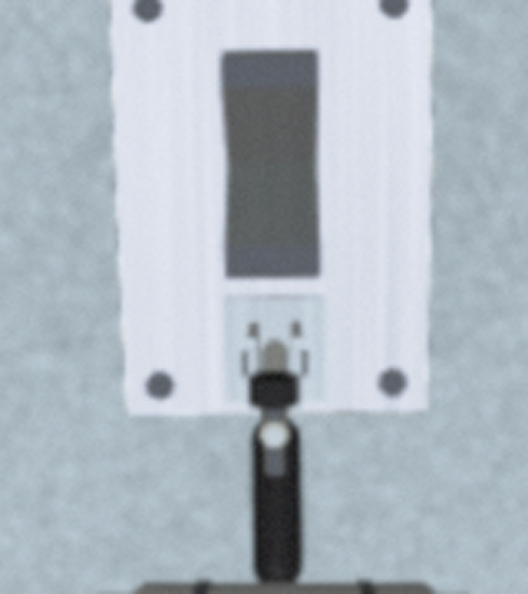

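Now unobstructed: the block top spans (302,75) to (332,144), and its flats end at rows 86 and 133.

Run:
```python
from h import *
P=dict(np.load('w8.npz'))
g=lambda x,y:onz(P,x/3.3+235,y/3.3+60,53,True)
outer=[g(221,50),g(319,50),g(320,277),g(226,277)]
inner=[g(222,85),g(319,85),g(320,242),g(227,242)]
for n,q in(('outer',outer),('inner',inner)):
    q=np.array(q);print(n,q.round(1)[:,:2].tolist(),'ctr',q.mean(0).round(1))
    print(' x len',np.linalg.norm(q[3]-q[0]),np.linalg.norm(q[2]-q[1]),'y len',np.linalg.norm(q[1]-q[0]))
    dx=(q[3]+q[2]-q[0]-q[1])[:2];dy=(q[0]+q[3]-q[1]-q[2])[:2];print(' x ang',np.degrees(np.arctan2(dx[1],dx[0])))
h=lambda x,y:onz(P,x/3.3+235,y/3.3+60,8,True)
# plate holes
H=np.array([h(148,8),h(394,5),h(392,382),h(160,385)]);print(H.round(1)[:,:2].tolist(),H.mean(0).round(1))
for a,b in((0,3),(1,2),(1,0),(2,3)):
    d=H[b]-H[a];print(np.degrees(np.arctan2(d[1],d[0])),np.linalg.norm(d))
# gripped bush, seen in w8: pixel ends & centre
p,R,s=tool()
for z in (215,218,221,224): print(z,onz(P,321,272,z,True).round(1), 'grasp',p.round(1))
im=cv2.imread('pics/w8.png');cv2.imwrite('pics/c8.png',cv2.resize(im[220:330,240:400],None,fx=4,fy=4,interpolation=cv2.INTER_CUBIC))
```

```text
outer [[444.8, -398.0], [450.8, -371.0], [515.3, -384.6], [509.3, -411.3]] ctr [ 480.1 -391.2   53. ]
 x len 65.91801767958414 65.86025810172353 y len 27.648467819958647
 x ang -11.763853199398046
inner [[454.7, -400.0], [460.7, -373.2], [505.2, -382.5], [499.4, -408.7]] ctr [ 480.  -391.1   53. ]
 x len 45.503396419034154 45.452613368952704 y len 27.43428050256221
 x ang -11.426412393927876
[[421.7, -420.0], [438.3, -341.6], [563.5, -367.7], [547.3, -446.1]] [ 492.7 -393.9    8. ]
-11.736807993289553 128.19335811310197
-11.777422860942917 127.91954101896336
-101.88571821604133 80.15483319751007
-101.68991364373952 80.06391186147873
215 [ 550.7 -403.5  215. ] grasp [ 547.2 -404.2  378.5]
218 [ 548.8 -403.1  218. ] grasp [ 547.2 -404.2  378.5]
221 [ 546.9 -402.7  221. ] grasp [ 547.2 -404.2  378.5]
224 [ 545.1 -402.3  224. ] grasp [ 547.2 -404.2  378.5]
```

View pics/c8.png

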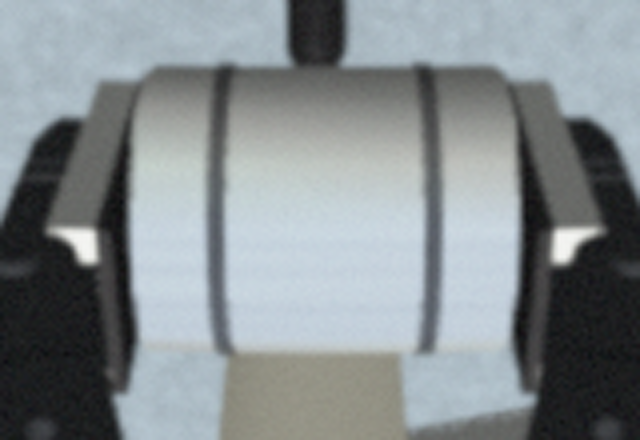

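The seat comes out at (480.0, −391.1), with the groove at 78.25°; block 66 × 27.5 mm and groove 45.5 mm wide, which matches the given sizes. In the tool frame the bush is at about x −2.5, z 162 mm.

Run:
```python
from h import *
shift([477.6,-390.6,217.5],78.25)
```

```text
t 9.95 pos [ 547.2 -404.2  378.5] jaw ang 77.5 q [-0.7   0.61  1.3  -0.    1.23 -2.06] w 43.2 F [-0.1 -0.5 -3.3]
shift mm [ 70.7  -1.8 161.1] spin -0.7 (or half turn 179.3)
```

```bash
python3 -m pendant '[{"translation":[0.02,0,0],"spin":-0.7},{"translation":[0.05,-0.001,0],"spin":-0.7},{"translation":[0.0707,-0.0018,0.02],"spin":-0.7},{"translation":[0.0707,-0.0018,0.05],"spin":-0.7},{"translation":[0.0707,-0.0018,0.08],"spin":-0.7},{"translation":[0.0707,-0.0018,0.11],"spin":-0.7},{"translation":[0.0707,-0.0018,0.13],"spin":-0.7},{"translation":[0.0707,-0.0018,0.135],"spin":-0.7},{"translation":[0.0707,-0.0018,0.135],"spin":-0.7},{"translation":[0.0707,-0.0018,0.135],"spin":-0.7}]'
python3 - <<'E'
from h import *
shift([477.6,-390.6,217.5],78.25)
P=env.camera_params('wrist'); im=env.snapshot('wrist')[:,:,::-1]; cv2.imwrite('pics/w9.png',im);np.savez('w9.npz',**P)
shift([477.6,-390.6,217.5],78.25)
E
```

```text
t: 10.95
tool_pos: [478.5, -391.4, 245.1]
orientation: [0.103, 0.995, -0.001, 0.001]
wrist_force: [0.4, -0.2, -2.3]
gripper_width: 43.2
t 10.95 pos [ 478.5 -391.4  245.1] jaw ang 78.2 q [-0.76  0.66  1.58 -0.    0.89 -2.13] w 43.2 F [ 0.4 -0.2 -2.3]
shift mm [ 1.   0.6 27.6] spin -0.1 (or half turn 179.9)
t 11.0 pos [ 478.5 -391.4  245.2] jaw ang 78.2 q [-0.76  0.66  1.58 -0.    0.89 -2.13] w 43.2 F [ 0.5 -0.8 -2.5]
shift mm [ 1.1  0.6 27.7] spin -0.1 (or half turn 179.9)
```

View pics/w9.png

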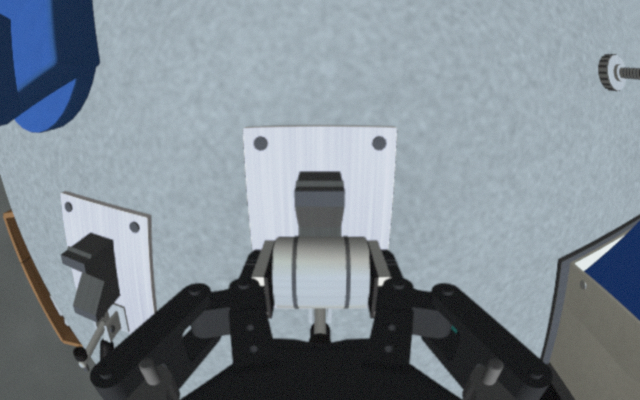

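The bush is aligned with the block, column 321 against 319.5. I lower it gently.

```bash
python3 -m pendant '[{"translation":[0.001,0.0006,0.006],"spin":0},{"translation":[0.001,0.0006,0.012],"spin":0},{"translation":[0.001,0.0006,0.017],"spin":0},{"translation":[0.001,0.0006,0.020],"spin":0},{"translation":[0.001,0.0006,0.022],"spin":0},{"translation":[0.001,0.0006,0.023],"spin":0},{"translation":[0.001,0.0006,0.023],"spin":0}]' - 30; python3 -c "
from h import *
shift([477.6,-390.6,217.5],78.25)"
```

```text
t: 11.7
tool_pos: [477.5, -390.3, 220.6]
orientation: [0.103, 0.995, 0.0, -0.0]
wrist_force: [-0.2, -0.3, -2.7]
gripper_width: 43.0
t 11.7 pos [ 477.5 -390.3  220.6] jaw ang 78.2 q [-0.76  0.7   1.59 -0.    0.85 -2.13] w 43.0 F [-0.2 -0.3 -2.7]
shift mm [-0.1 -0.2  3.1] spin -0.1 (or half turn 179.9)
```

```bash
python3 -m pendant '[{"translation":[0,0,0.0005],"spin":0},{"translation":[0,0,0.001],"spin":0},{"translation":[0,0,0.0015],"spin":0},{"translation":[0,0,0.002],"spin":0},{"translation":[0,0,0.002],"spin":0}]'; python3 -m pendant '[{"translation":[0,0,0.0005],"spin":0},{"translation":[0,0,0.001],"spin":0},{"translation":[0,0,0.001],"spin":0}]'
```

```text
t: 12.2
tool_pos: [477.5, -390.3, 218.6]
orientation: [0.103, 0.995, 0.0, -0.0]
wrist_force: [-0.5, -0.2, -3.0]
gripper_width: 43.4
t: 12.5
tool_pos: [477.6, -390.4, 217.8]
orientation: [0.103, 0.995, -0.0, 0.0]
wrist_force: [1.4, 1.0, -2.2]
gripper_width: 43.2
```

Contact is just beginning (x force). I carry on in half-millimetre steps.

```bash
python3 -m pendant '[{"translation":[0,0,0.0005],"spin":0},{"translation":[0,0,0.0005],"spin":0}]'; python3 -m pendant '[{"translation":[0,0,0.0005],"spin":0},{"translation":[0,0,0.0005],"spin":0}]';python3 -m pendant '[{"translation":[0,0,0.0005],"spin":0},{"translation":[0,0,0.0005],"spin":0}]'
```

```text
t: 12.7
tool_pos: [477.7, -390.4, 217.6]
orientation: [0.103, 0.995, -0.0, 0.0]
wrist_force: [1.3, 0.2, 1.3]
gripper_width: 43.4
t: 12.9
tool_pos: [477.9, -390.5, 217.2]
orientation: [0.103, 0.995, -0.0, 0.001]
wrist_force: [2.2, -0.0, 4.3]
gripper_width: 43.4
t: 13.1
tool_pos: [478.0, -390.5, 217.0]
orientation: [0.103, 0.995, -0.001, 0.001]
wrist_force: [2.3, 1.7, 7.3]
gripper_width: 43.2
```

```bash
python3 -m pendant '[{"translation":[-0.0005,0,0.0005],"spin":0},{"translation":[-0.0007,0,0.0005],"spin":0},{"translation":[-0.0007,0,0.0005],"spin":0}]'
python3 - <<'E'
from h import *
im=env.snapshot('wrist')[:,:,::-1]; cv2.imwrite('pics/w10.png',im); 
cv2.imwrite('pics/w10c.png',cv2.resize(im[120:340,220:420],None,fx=2.6,fy=2.6,interpolation=cv2.INTER_CUBIC))
E
```

```text
t: 13.4
tool_pos: [478.4, -390.7, 216.8]
orientation: [0.103, 0.995, -0.0, 0.0]
wrist_force: [-2.3, 1.4, 12.3]
gripper_width: 43.2
```

View pics/w10c.png

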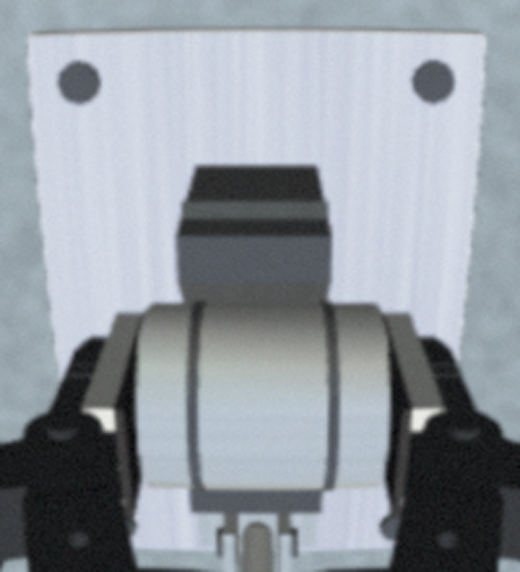

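The bush sits on both flanks: the x force changed sign and support is about 15 N. It is about 1.5 mm off centre along the groove, so I release and rise.

```bash
python3 -m pendant '[{"translation":[0,0,-0.0005],"spin":0},{"translation":[0,0,-0.0005],"spin":0},{"translation":[0,0,-0.0005],"spin":0},{"translation":[0,0,-0.0005],"spin":0},{"translation":[0,0,-0.0005],"spin":0},{"translation":[0,0,-0.0005],"spin":0}]' 60 20 && python3 -m pendant '[{"translation":[0,0,-0.01],"spin":0},{"translation":[0,0,-0.025],"spin":0},{"translation":[0,0,-0.05],"spin":0},{"translation":[0,0,-0.09],"spin":0},{"translation":[0,0,-0.13],"spin":0},{"translation":[-0.04,0,-0.16],"spin":0},{"translation":[-0.08,0,-0.16],"spin":0},{"translation":[-0.08,0,-0.16],"spin":0},{"translation":[-0.08,0,-0.16],"spin":0}]' 0
python3 - <<'E'
from h import *
shift([0,0,0],78.25)
P=env.camera_params('wrist'); im=env.snapshot('wrist')[:,:,::-1]; cv2.imwrite('pics/w11.png',im);np.savez('w11.npz',**P)
im=env.snapshot('scene')[:,:,::-1]; cv2.imwrite('pics/s11.png',im)
E
```

```text
t: 14.05
tool_pos: [478.2, -390.5, 216.1]
orientation: [0.103, 0.995, 0.0, -0.0]
wrist_force: [-0.2, -0.9, 0.1]
gripper_width: 65.5
t: 14.95
tool_pos: [556.7, -406.5, 376.8]
orientation: [0.102, 0.995, -0.0, 0.0]
wrist_force: [-1.0, 0.4, -1.2]
gripper_width: 85.3
t 14.95 pos [ 556.7 -406.5  376.8] jaw ang 78.2 q [-0.7   0.63  1.28 -0.    1.23 -2.06] w 85.3 F [-1.   0.4 -1.2]
shift mm [627.9 284.6 376.7] spin -0.0 (or half turn 180.0)
```

View pics/w11.png

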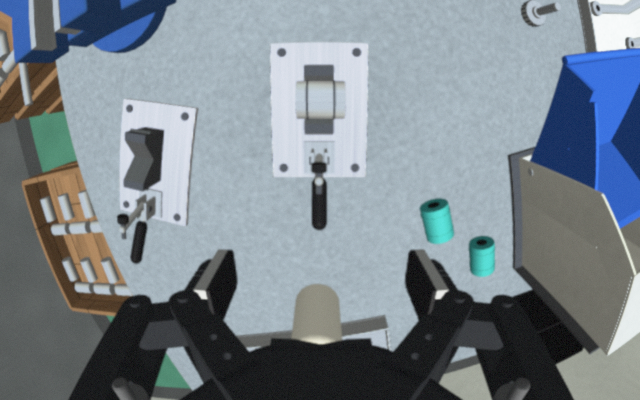

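View pics/s11.png

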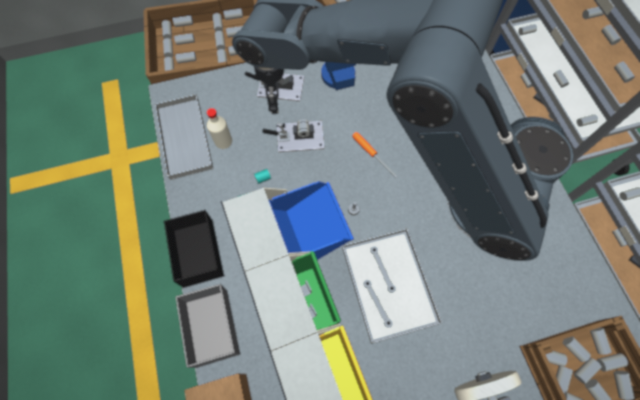

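The bush lies in the block at (321,100), the blue bin is out and the other bins are shut. Last check is on the numbers.

Run:
```python
from h import *
P=dict(np.load('w11.npz')); im=cv2.imread('pics/w11.png')
cv2.imwrite('pics/c11.png',cv2.resize(im[55:145,275:365],None,fx=6,fy=6,interpolation=cv2.INTER_CUBIC))
S=np.array([480,-391.1]);a=np.radians(-11.75);ex=np.array([np.cos(a),np.sin(a)]);ey=np.array([-ex[1],ex[0]])
for n,u,v,z in(('ctr',321,100,55.5),('endL',296.5,100,65),('endR',345.5,100,65),('seat',0,0,0)):
    if n=='seat': print('seat px',proj(P,[480,-391.1,55.5],True)); continue
    q=onz(P,u,v,z,True)[:2]-S; print(n,(q@ex).round(1),(q@ey).round(1))
```

```text
ctr 0.8 1.7
endL 0.5 -20.2
endR 0.5 23.7
seat px [319.10731348  99.09994585]
```

View pics/c11.png

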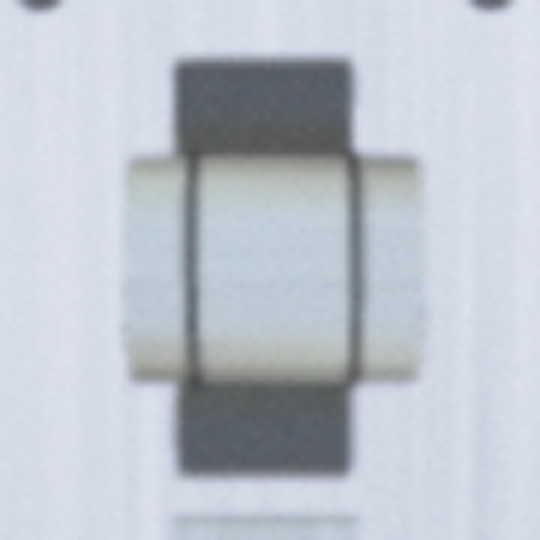

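The bush is square to the block, about 0.5–0.8 mm off across the groove and 1.7 mm along it, both within limits. Handing in.

```bash
python3 -c "
from cell import env
print(env.sense()['wrist_force'].round(1)); print(env.job_done())"
```

```text
[ 0.8 -1.1 -0.7]
the job is handed in; nothing more can be done
None
```

The job is handed in, at about 15 s of the 58 s allowed; the interface reports no verdict. I hooked the blue bin's rim from inside, tipped it onto its stop and gripped the bush by its ends. I then lowered it into the vee block of the left-hand fixture until both flanks carried it (about 15 N), let go and backed off.

**Bush:** the last wrist picture shows it lying square in the groove, about 0.8 mm off across the groove and 1.7 mm off along it. The camera calibration is good to about 2 mm. Its height was not measured separately after release, and is inferred from the seating contact.

**Bins and bench:** the last scene picture shows the blue bin still tipped out, green and yellow shut, and the bystanders apparently where they were. I judged the bystanders by eye, not by measurement. The bin's tilt was measured once, just after tipping: the rim lay at its expected fully-out position and showed the right length (182.8 mm against 182).

**Disagreement:** the gripper read about 43 mm on the 44 mm bush, which I took as sensor error. No check failed.

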